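Open the tester jar on its display stand

ROBOT

A 7-joint arm with a two-finger parallel gripper is mounted at the origin on the work surface. World frame = base frame: x ahead of the robot, y to its left, z up, the work surface at z = 0. Lengths are in m, angles in rad, forces in N, time in s.
With the tool pointing down it reaches from about 0.4 to 0.9 m from the base axis. Payload 5.5 kg.
Tool frame: the origin (TCP) lies on the centre line of the jaws, within the pads' length; the fingertips stand 19 mm ahead of it and the grasp point (between the pads) is the TCP (manip.nose_length is the distance from the TCP to the fingertips, in m); z points along the fingers, y is the direction in which the jaws open and shut (so a half turn about z gives the same grasp; the last joint's range is limited). The gripper opens to 85 mm and grips with 20 to 120 N. Pads are 22 mm wide; open, the fingers measure 114 mm over their backs; the gripper's body (76 mm by 85 mm) begins 54 mm behind the grasp point. The pads swing forward as they close: fully open they stand 13 mm farther back than shut.
Start: joints at [1.396, 0.501, -0.427, 1.55, 0.221, 1.138, -0.21], TCP at [0.276, -0.589, 0.25] pointing down, gripper open.
Joint ranges: [-2.88, 2.88], [-0.31, 2.03], [-1.54, 1.56], [0.2, 2.42], [-1.41, 4.55], [0.19, 2.02], [-2.57, 2.57]. Speed limits (rad/s): [2.57, 2.57, 3.14, 3.14, 3.14, 3.14, 3.14].

INTERFACE

Orientations are given as a rotation vector (axis times angle).
In Python, from workcell import manip gives the robot as it stands.
- The arm moves only by the tool servo_tool, never from a script. Its argument "steps" is a list of rows, each an object of numbers: "ax", "ay", "az": the turn, a rotation vector about the world's x, y, z in rad; "tx", "ty", "tz": the shift along the world's x, y, z in cm; "grip": the opening, from 0 (shut) to 1 (fully open). A call has exactly 10 rows; each row is the pose to reach, as a shift and turn from the pose commanded when the call began; what a row does not reach only later rows make up. A row lasts 1/12 s, in which the tool goes at most 41.7 mm and 7.16 degrees, less where a joint would pass 70% of its speed; a pose out of reach is approached as far as the arm can. A call with a gripper value outside its range is refused whole. The fingers move at their own pace and stop on an object; "newtons" is the grip in N (left out, the last holds). Time passes only in rows, so rows that repeat a pose let the fingers close, or fill a call up. It gives the time, the measured TCP pose, the force and the opening at its end, in the units of the state.
- manip.sense(): the state, without advancing time (a new reading comes with each control period).
- manip.snapshot(name): name is "scene" or "top"; returns a dict with "image" (420x560x3 uint8, red, green, blue), "fx", "fy", "cx", "cy" (pixels), "origin" and "rotation" of the camera in the world. Camera axes: x right, y up, looking along -z (the intrinsics and any distortion apply to the point x, -y, -z); pixel columns grow to the right and rows downward; lengths in m; the calibration is good to about 2 mm. A picture is of the moment at which its call begins. There is no depth.
- manip.hand_in(): hands the job in, once; it reports no verdict.
The state is a dict: "time": time; "joint_pos": joint angles; "dq": joint speeds; "joint_torque": joint torques, N m; "eef_pos": TCP position; "ee_rot": TCP orientation; "wrist_force": force on the tool from outside, world axes, zero at the start; "ft_torque": the same for the moment, N m; "opening": finger opening in m.
Only numpy, scipy, OpenCV 4.12 (cv2) and the standard library are available. Lean on these libraries where they do the work, as an engineer would, in place of code of your own. Each camera call takes 0.05 s, during which the arm holds its last target.

TASK

Get the scent tester ready for a customer: set the square jar, lid still on, fully down in the stand whose recess matches its foot, so that the stand keeps it from turning. Then unscrew the tight lid anticlockwise, stop turning when the threads let go, lift it straight up and finish still holding it level, centred just above the open jar with about 2 cm of air under the lid. The jar stays seated in the stand, and the pot, dish and bottle stay where they are.

Things in the scene. Friction and masses are not known exactly. Their poses are not given: they have to be found in the camera images.
- jar_center (a point): Point on the axis of the loose white stoneware jar, 40 mm above its underside; z up. Jar 0.25 to 0.5 kg: square body 60 x 60 mm (faces across x and y), 46 mm high; above it a bare round neck, 39 mm wide; closed lid at 60 to 82 mm above the underside. Grip body or lid. Dark tick on the body's top at its +x side. It starts upright on the counter.
- jar: The same jar, origin under its centre, same axes. In its mouth a springy rubber seal pushes the closed lid up with about 13 N, which makes the lid tight: about 0.3 N m to turn, so a jar not held by the square recess turns along. With the lid free the seal stands up to 83 mm above the underside.
- lid_center (a point): Centre (half-way up) of the brass-coloured round screw lid: 56 mm in diameter, 22 mm tall, 0.07 kg, ribbed side, flat top with a dark tick at its +x side, z up. Closed, it is on the jar's axis 31 mm above jar_center. Freed, it springs up by up to 5 mm; lifted 23 mm from closed, its lower rim is level with the seal's top.
- lid_tick (a point): The outer end of the dark tick on the lid's top: 25 mm from its axis along its +x, at the height of the top.
- lid: The same lid, origin at its lower rim. Its turn is the angle of its x axis from the jar's x axis, anticlockwise from above: starts at -6 to +8 degrees, held by short thread lugs up to 36, free from 40 to 68, hard stop at about 71. So turning it 58 degrees anticlockwise from its start always frees it (the jar may give up to 8 degrees of play in the recess). Clockwise it soon meets a stop.
- square_floor (a point): Centre of the floor of the square recess in a fixed wooden stand 100 x 100 x 30 mm. The recess is 64 x 64 mm with sides along the point's x and y, 18 mm deep, its top 8 mm a sloping lead-in that widens to 76 mm at the mouth; its floor is 12 mm and the stand's top 30 mm above the counter. The jar fits at any quarter turn.
- round_floor (a point): Centre of the floor of the round recess (64 mm in diameter, 18 mm deep) in the other fixed wooden stand of 100 x 100 x 30 mm; the jar's square foot does not go in.
- pot: Bystander: loose terracotta pot, 90 mm in diameter, 75 mm high, origin at the centre of its underside.
- dish: Bystander: loose white dish, 120 mm in diameter, 18 mm high, origin at the centre of its underside.
- bottle: Bystander: loose black bottle, 48 mm in diameter, 120 mm high, origin at the centre of its underside.
There are look-alikes about, which are no part of the job. There is more than one size of the lid; the one meant has the size given above. Leave any yellow look-alike of the jar alone.

How it is judged:
On the way:
1. the jar is fully seated in the square recess with its lid still screwed on (horizontal distance between jar_center and square_floor below 0.006 m and z of jar_center in the frame of square_floor between 0.035 and 0.0435 m and angle between jar_center's own z axis and vertical below 0.1 rad and z of lid_center in the frame of jar_center below 0.034 m and angle between the x axis of lid_center and the x axis of jar_center, either way round below 0.5 rad), for 0.2 s.
At the end, for the whole second after the job is handed in: Jar seated in the square recess (6 mm, fully down within 3.5 mm, upright 0.1 rad). Lid held by the fingers (over 1 N), still, level within 0.2 rad, within 15 mm of the jar's axis, lifted 26 to 65 mm from closed, clear of the jar, turned by 0.5 to about 2 rad from the jar's x axis (horizontal distance between jar_center and square_floor below 0.006 m and z of jar_center in the frame of square_floor between 0.035 and 0.0435 m and angle between jar_center's own z axis and vertical below 0.1 rad and z of lid_center in the frame of jar_center between 0.057 and 0.096 m and horizontal distance between lid_center and jar_center below 0.015 m and angle between lid_center's own z axis and vertical below 0.2 rad and angle between the x axis of lid_center and the x axis of jar_center, either way round above 0.5 rad and x of lid_tick in the frame of jar_center above -0.012 m and contact force between the fingers and lid above 1 N and contact force between lid and jar below 0.2 N and linear speed of each of lid, jar below 0.03 m/s); the arm keeps its last pose, push and grip.
It fails at once if the pot is disturbed (moved more than 30 mm) (distance of pot from where it was at the start of the episode above 0.03 m).
It fails at once if the dish is disturbed (moved more than 30 mm) (distance of dish from where it was at the start of the episode above 0.03 m).
It fails at once if the bottle is disturbed (moved more than 30 mm) (distance of bottle from where it was at the start of the episode above 0.03 m).
It fails at once if the jar is tipped over (more than 0.6 rad) (angle between jar_center's own z axis and vertical above 0.6 rad).
It also fails if it takes over 51 s, if anything falls off the work surface, if the arm or the gripper's body presses on something with over 40 N, if the wrist force passes 120 N, or if a joint passes its speed limit or range.

## Working session

There is one attempt and no reset: what is moved stays moved. The work goes in short steps, Python scripts to look and compute and a tool call to move; the robot and the scene stay as the last step left them, time stands still between calls to the robot, and variables do not carry over. Pictures are saved under pics/ and viewed, and the job is handed in when it is done.

Besides the shell and the picture viewer there is one more tool, called after "Request:" as a command line: name --argument value ..., lists and objects as JSON in quotes. servo_tool: Moves the arm, as the interface text tells. Its arguments: {"type":"object","properties":{"steps":{"type":"array","items":{"type":"object","properties":{"ax":{"type":"number"},"ay":{"type":"number"},"az":{"type":"number"},"tx":{"type":"number"},"ty":{"type":"number"},"tz":{"type":"number"},"grip":{"type":"number"}}}},"newtons":{"type":"number"}},"required":["steps"]}

```bash
ls; mkdir -p pics
cat > h.py <<'E'
from workcell import manip
import numpy as np, cv2, pickle
def snap(name,tag):
    s=manip.snapshot(name); pickle.dump(s,open(f'pics/{tag}.pkl','wb'))
    cv2.imwrite(f'pics/{tag}.png',s['image'][:,:,::-1]); return s
def load(tag): return pickle.load(open(f'pics/{tag}.pkl','rb'))
def ray(s,u,v,z):
    # pixel -> world at height z
    k=np.array([(u-s['cx'])/s['fx'],(v-s['cy'])/s['fy'],1.0])
    d=np.array(s['rotation'])@np.array([k[0],-k[1],-1.0]); o=np.array(s['origin'])
    return o+d*(z-o[2])/d[2]
def proj(s,p):
    c=np.array(s['rotation']).T@(np.array(p)-np.array(s['origin']))
    return s['cx']+s['fx']*c[0]/-c[2], s['cy']-s['fy']*c[1]/-c[2]
def crop(s,u0,v0,u1,v1,k,tag):
    im=s['image'][v0:v1,u0:u1,::-1]; cv2.imwrite(f'pics/{tag}.png',cv2.resize(im,None,fx=k,fy=k,interpolation=cv2.INTER_CUBIC))
E
python3 - <<'E'
from h import *
for n in('scene','top'):
    s=snap(n,n+'0'); print({k:v for k,v in s.items() if k!='image'})
print(manip.sense(), manip.nose_length)
E
```

```text
pics
{'fx': 413.61992779727933, 'fy': 413.61992779727933, 'cx': 281.2910461718537, 'cy': 210.5637571411328, 'origin': array([ 0.94793463, -0.51818046,  0.81453001]), 'rotation': array([0.73772298, 0.21509532, 0.50612383])}
{'fx': 428.08007846302695, 'fy': 428.08007846302695, 'cx': 282.3248495029365, 'cy': 207.65314177470742, 'origin': array([0.46913314, 0.10818675, 1.07760255]), 'rotation': array([ 0.08199542, -0.10275725, -1.54186017])}
{'time': 0.1, 'joint_pos': array([ 1.39618038,  0.50177459, -0.42679872,  1.55136239,  0.22080456,
        1.13829316, -0.21029723]), 'dq': array([ 0.00078922, -0.00231656,  0.00036896, -0.00162777,  0.00064638,
       -0.00029129, -0.00062344]), 'joint_torque': array([-1.12557478e-02, -5.70810986e+01, -5.83831072e+00, -2.81746244e+01,
        1.05726445e-02,  5.65086259e-03,  5.87916838e-05]), 'eef_pos': array([ 0.27527984, -0.58816761,  0.24934236]), 'ee_rot': array([-3.06489163e+00, -6.81934149e-01,  5.19118154e-04]), 'wrist_force': array([-0.35052034,  0.79284268,  0.15947132]), 'ft_torque': array([ 0.06468782,  0.01964774, -0.0471142 ]), 'opening': 0.08496625101267563} 0.019
```

```bash
sed -i "s/np.array(s\['rotation'\])/R(s)/g; s/^def ray/def R(s):\n    return cv2.Rodrigues(np.array(s['rotation'],float))[0]\ndef ray/" h.py; cat h.py | head -14; ls workcell* 2>/dev/null
```

```text
from workcell import manip
import numpy as np, cv2, pickle
def snap(name,tag):
    s=manip.snapshot(name); pickle.dump(s,open(f'pics/{tag}.pkl','wb'))
    cv2.imwrite(f'pics/{tag}.png',s['image'][:,:,::-1]); return s
def load(tag): return pickle.load(open(f'pics/{tag}.pkl','rb'))
def R(s):
    return cv2.Rodrigues(np.array(s['rotation'],float))[0]
def ray(s,u,v,z):
    # pixel -> world at height z
    k=np.array([(u-s['cx'])/s['fx'],(v-s['cy'])/s['fy'],1.0])
    d=R(s)@np.array([k[0],-k[1],-1.0]); o=np.array(s['origin'])
    return o+d*(z-o[2])/d[2]
def proj(s,p):
```

View pics/scene0.png

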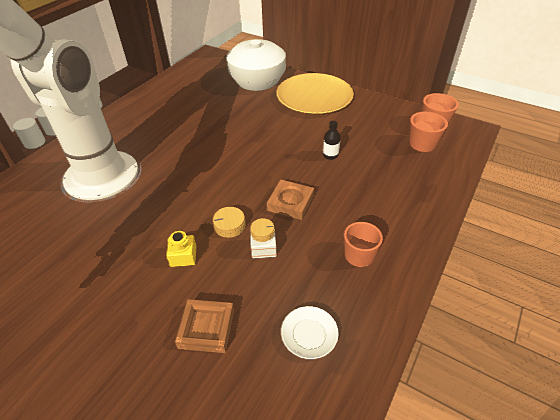

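View pics/top0.png

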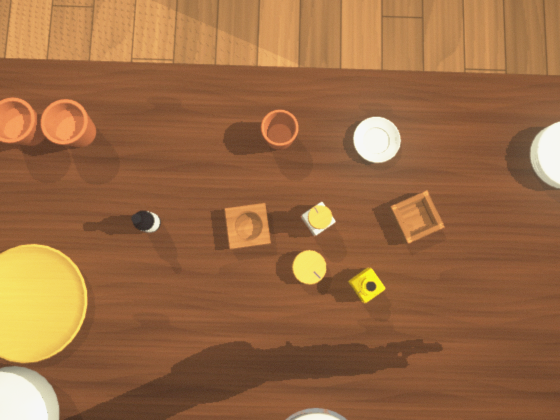

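Candidates: the jar is the white square body with a brass lid at top (319,218) / scene (263,238). The look-alikes are the yellow jar at top (368,286) and the loose, larger lid at top (309,267). The square recess is the stand at top (418,218), and the round one is at top (247,226). Next I'll check these in close crops.

Run:
```python
from h import *
t=load('top0'); s=load('scene0')
crop(t,290,190,350,250,10,'c_jar'); crop(t,380,180,460,255,9,'c_sq'); crop(s,235,200,295,270,8,'c_jars')
```

```text
(no output)
```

View pics/c_jar.png

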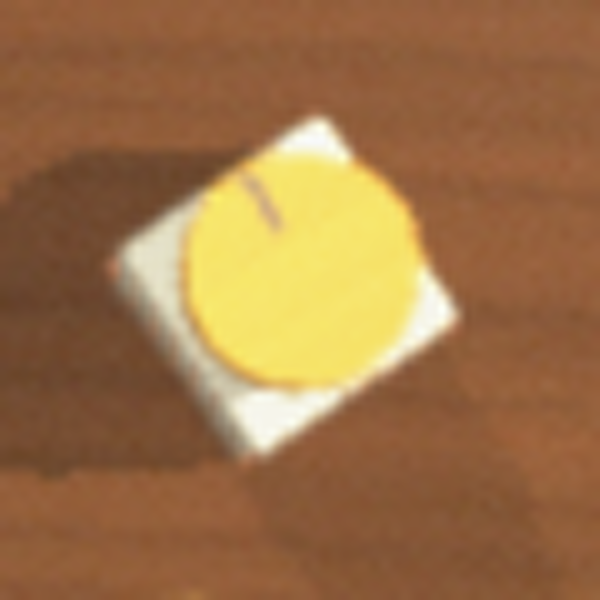

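View pics/c_sq.png

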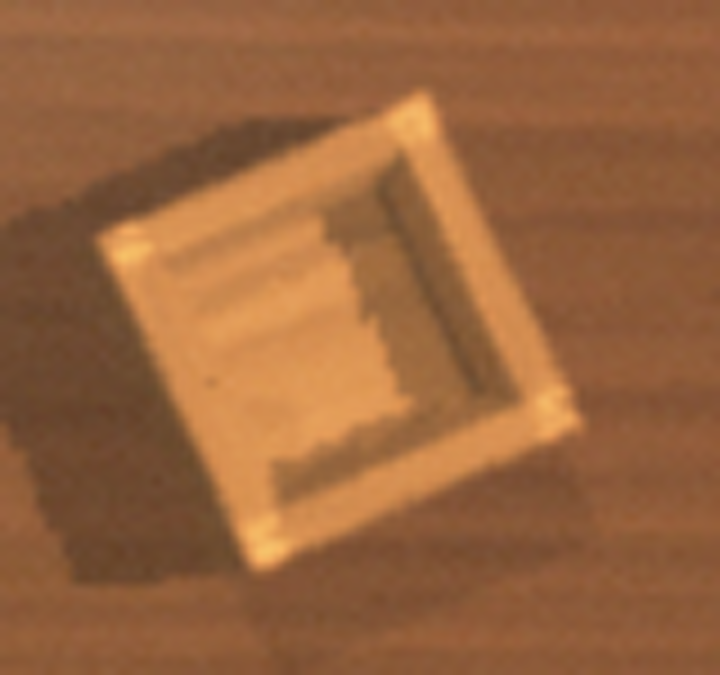

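View pics/c_jars.png

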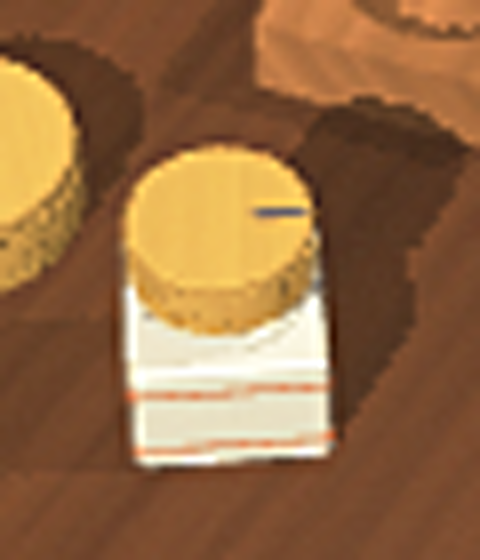

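Run:
```python
from h import *
t=load('top0'); s=load('scene0')
f=lambda c,k,o:((c[0]+.5)/k-.5+o[0],(c[1]+.5)/k-.5+o[1])
def sq(cam,cs,k,o,z):
    P=np.array([ray(cam,*f(c,k,o),z)[:2] for c in cs]);e=np.roll(P,-1,0)-P
    a=np.degrees(np.arctan2(e[:,1],e[:,0]))
    print('ctr',P.mean(0).round(4),'len',np.linalg.norm(e,axis=1).round(4),'ang mod90',(a%90).round(1))
sq(t,[(322,112),(460,315),(258,458),(118,255)],10,(290,190),.046)
sq(t,[(425,90),(582,425),(258,572),(97,238)],9,(380,180),.03)
c=ray(t,*f((303,270),10,(290,190)),.082);e=ray(t,*f((245,176),10,(290,190)),.082)
print('lid top',c,e,np.linalg.norm(e-c),np.degrees(np.arctan2(*(e-c)[1::-1])))
c=ray(s,*f((220,218),8,(235,200)),.082);e=ray(s,*f((305,212),8,(235,200)),.082)
print('lid scene',c,e,np.linalg.norm(e-c),np.degrees(np.arctan2(*(e-c)[1::-1])))
for u in [(183,270),(424,270),(303,152),(303,388)]: print(ray(t,*f(u,10,(290,190)),.082)[:2])
crop(s,165,285,245,360,9,'c_sqs')
print('loose lid, yellow', ray(t,309,267,.03), ray(t,368,286,.05),'pot',ray(t,279,128,.075),'dish',ray(t,377,140,.018),'round',ray(t,247,226,.03))
q=manip.sense()['ee_rot'];print(cv2.Rodrigues(q)[0].round(3))
```

```text
ctr [0.5689 0.0078] len [0.0595 0.0603 0.0595 0.061 ] ang mod90 [35.1 36.6 35.8 36.6]
ctr [ 0.5815 -0.2382] len [0.1009 0.0991 0.1005 0.1012] ang mod90 [24.6 25.4 25.8 25.7]
lid top [0.56888891 0.00819424 0.082     ] [0.59065685 0.02215945 0.082     ] 0.02586252228641056 32.68219031804462
lid scene [0.57212542 0.00704434 0.082     ] [0.59255223 0.02163582 0.082     ] 0.025103104939183236 35.53933272130056
[0.5681153  0.03628628]
[ 0.56966963 -0.02015569]
[0.59670945 0.00863285]
[0.54124922 0.00775848]
loose lid, yellow [0.45038532 0.0273929  0.03      ] [ 0.40969261 -0.11201723  0.05      ] pot [0.78137214 0.10948822 0.075     ] dish [ 0.77530841 -0.14096659  0.018     ] round [0.54593307 0.18121001 0.03      ]
[[ 0.906  0.424 -0.001]
 [ 0.424 -0.906  0.002]
 [ 0.    -0.002 -1.   ]]
```

View pics/c_sqs.png

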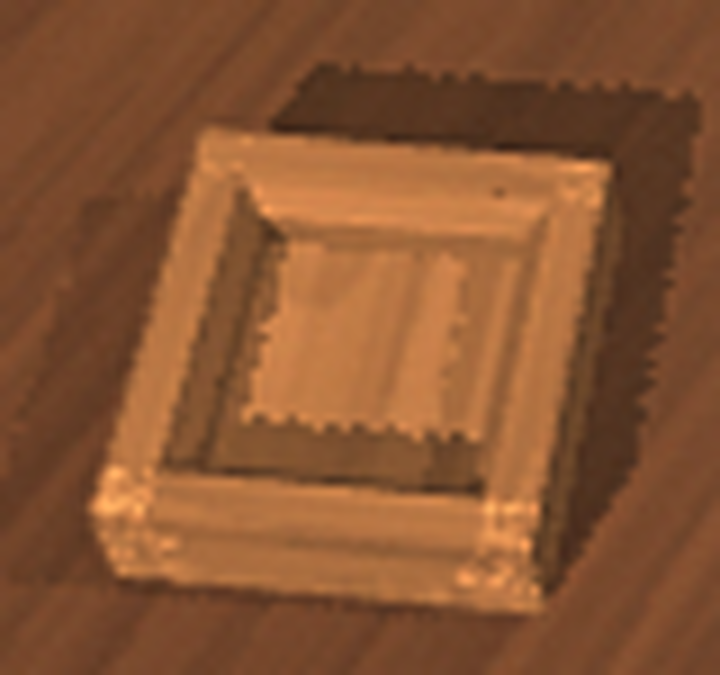

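Run:
```python
from h import *
s=load('scene0')
f=lambda c,k,o:((c[0]+.5)/k-.5+o[0],(c[1]+.5)/k-.5+o[1])
P=np.array([ray(s,*f(c,9,(165,285)),.03)[:2] for c in [(203,128),(612,162),(543,512),(95,500)]]);e=np.roll(P,-1,0)-P
print(P.mean(0),np.linalg.norm(e,axis=1),np.degrees(np.arctan2(e[:,1],e[:,0]))%90)
```

```text
[ 0.58201572 -0.23470527] [0.10061938 0.08955058 0.10121422 0.0962783 ] [25.00034582 25.50246116 28.81305508 25.24668837]
```

Request:
servo_tool --steps '[{"tx":1.5,"ty":3,"grip":1},{"tx":3.2,"ty":6.5,"grip":1},{"tx":4.9,"ty":10,"grip":1},{"tx":6.6,"ty":13.5,"grip":1},{"tx":8.3,"ty":17,"grip":1},{"tx":10,"ty":20.5,"grip":1},{"tx":11.7,"ty":24,"grip":1},{"tx":13.4,"ty":27.5,"grip":1},{"tx":15,"ty":30.5,"grip":1},{"tx":16,"ty":32.5,"grip":1}]' --newtons 60

```text
schema error: expected keys ax, ay, az, tx, ty, tz, grip
```

Request:
servo_tool --steps '[{"ax":0,"ay":0,"az":0,"tx":1.5,"ty":3,"tz":0,"grip":1},{"ax":0,"ay":0,"az":0,"tx":3.2,"ty":6.5,"tz":0,"grip":1},{"ax":0,"ay":0,"az":0,"tx":4.9,"ty":10,"tz":0,"grip":1},{"ax":0,"ay":0,"az":0,"tx":6.6,"ty":13.5,"tz":0,"grip":1},{"ax":0,"ay":0,"az":0,"tx":8.3,"ty":17,"tz":0,"grip":1},{"ax":0,"ay":0,"az":0,"tx":10,"ty":20.5,"tz":0,"grip":1},{"ax":0,"ay":0,"az":0,"tx":11.7,"ty":24,"tz":0,"grip":1},{"ax":0,"ay":0,"az":0,"tx":13.4,"ty":27.5,"tz":0,"grip":1},{"ax":0,"ay":0,"az":0,"tx":15,"ty":30.5,"tz":0,"grip":1},{"ax":0,"ay":0,"az":0,"tx":16,"ty":32.5,"tz":0,"grip":1}]' --newtons 60

```text
time: 0.93
eef_pos: [0.437, -0.2595, 0.2503]
ee_rot: [-3.064, -0.688, -0.001]
wrist_force: [-0.2, -0.7, 0.5]
opening: 0.0857
```

```bash
python3 -c "
from h import *
q=manip.sense();print(q['time'],q['joint_pos'].round(3),q['eef_pos'].round(4),q['ee_rot'].round(3),q['wrist_force'].round(1))"
```

```text
0.9333 [ 1.002  0.266 -0.603  1.897  0.174  1.03  -0.803] [ 0.437  -0.2595  0.2503] [-3.064e+00 -6.880e-01 -1.000e-03] [-0.2 -0.7  0.5]
```

Request:
servo_tool --steps '[{"ax":0,"ay":0,"az":0,"tx":1.5,"ty":3,"tz":0,"grip":1},{"ax":0,"ay":0,"az":0,"tx":3.2,"ty":6.5,"tz":0,"grip":1},{"ax":0,"ay":0,"az":0,"tx":4.9,"ty":10,"tz":-1,"grip":1},{"ax":0,"ay":0,"az":0,"tx":6.6,"ty":13.5,"tz":-2,"grip":1},{"ax":0,"ay":0,"az":0,"tx":8.3,"ty":17,"tz":-3,"grip":1},{"ax":0,"ay":0,"az":0,"tx":10,"ty":20.5,"tz":-4,"grip":1},{"ax":0,"ay":0,"az":0,"tx":11.7,"ty":24,"tz":-5,"grip":1},{"ax":0,"ay":0,"az":0,"tx":13,"ty":26.5,"tz":-6,"grip":1},{"ax":0,"ay":0,"az":0,"tx":13.4,"ty":27.2,"tz":-7,"grip":1},{"ax":0,"ay":0,"az":0,"tx":13.4,"ty":27.2,"tz":-8,"grip":1}]'

```text
time: 1.77
eef_pos: [0.5701, 0.0121, 0.1696]
ee_rot: [-3.063, -0.69, -0.001]
wrist_force: [-0.3, 0.4, -0.1]
opening: 0.0854
```

```bash
python3 -c "
from h import *
snap('scene','s1');snap('top','t1')
q=manip.sense();print(q['time'],q['joint_pos'].round(3),q['eef_pos'].round(4),q['ee_rot'].round(3),q['wrist_force'].round(1))"
```

```text
1.8667 [ 0.441  0.501 -0.646  1.825  0.366  0.942 -1.499] [0.5677 0.0072 0.1679] [-3.066 -0.682  0.007] [-0.   0.5 -1.3]
```

View pics/s1.png

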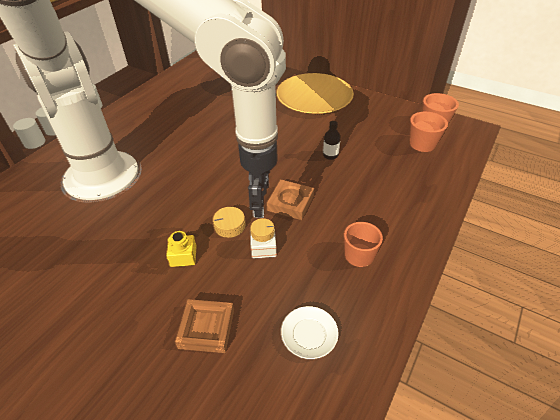

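The gripper is above the jar. In the scene view the jar is at (263,238) and its lid at (263,230), both untouched. Now I'll descend to lid height.

Request:
servo_tool --steps '[{"ax":0,"ay":0,"az":0,"tx":0.1,"ty":0,"tz":-1.5,"grip":1},{"ax":0,"ay":0,"az":0,"tx":0.1,"ty":0,"tz":-3.5,"grip":1},{"ax":0,"ay":0,"az":0,"tx":0.1,"ty":0,"tz":-5.5,"grip":1},{"ax":0,"ay":0,"az":0,"tx":0.1,"ty":0,"tz":-7.5,"grip":1},{"ax":0,"ay":0,"az":0,"tx":0.1,"ty":0,"tz":-8.7,"grip":1},{"ax":0,"ay":0,"az":0,"tx":0.1,"ty":0,"tz":-9.3,"grip":1},{"ax":0,"ay":0,"az":0,"tx":0.1,"ty":0,"tz":-9.5,"grip":1},{"ax":0,"ay":0,"az":0,"tx":0.1,"ty":0,"tz":-9.5,"grip":1},{"ax":0,"ay":0,"az":0,"tx":0.1,"ty":0,"tz":-9.5,"grip":1},{"ax":0,"ay":0,"az":0,"tx":0.1,"ty":0,"tz":-9.5,"grip":1}]'

```text
time: 2.7
eef_pos: [0.5714, 0.0083, 0.0765]
ee_rot: [3.066, 0.682, 0.003]
wrist_force: [-0.0, -0.4, -0.3]
opening: 0.0853
```

```bash
python3 -c "
from h import *
s=snap('scene','s2')
q=manip.sense();print(q['time'],q['joint_pos'].round(3),q['eef_pos'].round(4),q['ee_rot'].round(3),q['wrist_force'].round(1))
crop(s,210,160,310,270,5,'c2')"
```

```text
2.75 [ 0.378  0.63  -0.571  1.87   0.472  0.778 -1.582] [0.5714 0.0083 0.0764] [3.066e+00 6.820e-01 3.000e-03] [ 0.4  0.8 -1.3]
```

View pics/c2.png

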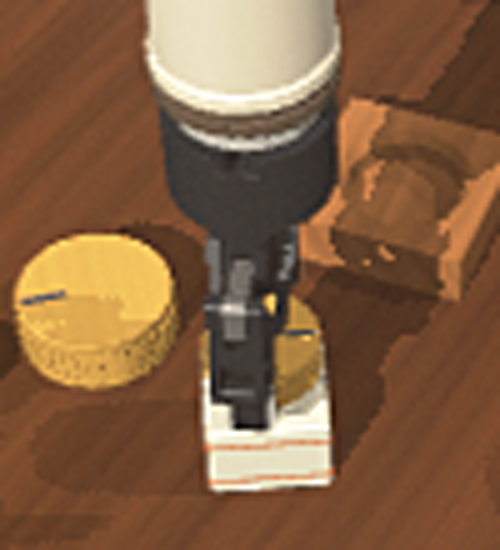

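Two fingers straddle the lid, with the near one at crop (240,350). I'll go 3 mm lower, then close.

Request:
servo_tool --steps '[{"ax":0,"ay":0,"az":0,"tx":-0.1,"ty":0,"tz":-0.3,"grip":1},{"ax":0,"ay":0,"az":0,"tx":-0.1,"ty":0,"tz":-0.3,"grip":0.6},{"ax":0,"ay":0,"az":0,"tx":-0.1,"ty":0,"tz":-0.3,"grip":0.5},{"ax":0,"ay":0,"az":0,"tx":-0.1,"ty":0,"tz":-0.3,"grip":0.4},{"ax":0,"ay":0,"az":0,"tx":-0.1,"ty":0,"tz":-0.3,"grip":0.3},{"ax":0,"ay":0,"az":0,"tx":-0.1,"ty":0,"tz":-0.3,"grip":0.2},{"ax":0,"ay":0,"az":0,"tx":-0.1,"ty":0,"tz":-0.3,"grip":0},{"ax":0,"ay":0,"az":0,"tx":-0.1,"ty":0,"tz":-0.3,"grip":0},{"ax":0,"ay":0,"az":0,"tx":-0.1,"ty":0,"tz":-0.3,"grip":0},{"ax":0,"ay":0,"az":0,"tx":-0.1,"ty":0,"tz":-0.3,"grip":0}]' --newtons 60

```text
time: 3.58
eef_pos: [0.5697, 0.0081, 0.0728]
ee_rot: [3.066, 0.682, 0.0]
wrist_force: [-2.8, -2.0, 5.9]
opening: 0.0549
```

```bash
python3 -c "
from h import *
s=snap('scene','s3')
q=manip.sense();print(q['time'],q['joint_pos'].round(3),q['eef_pos'].round(4),q['ee_rot'].round(3),q['wrist_force'].round(1),q['opening'])
crop(s,210,160,310,270,5,'c3')"
```

```text
3.6333 [ 0.376  0.634 -0.568  1.874  0.475  0.772 -1.586] [0.5697 0.0081 0.0728] [3.066 0.682 0.   ] [-2.3 -1.4  6.2] 0.055036211209545625
```

View pics/c3.png

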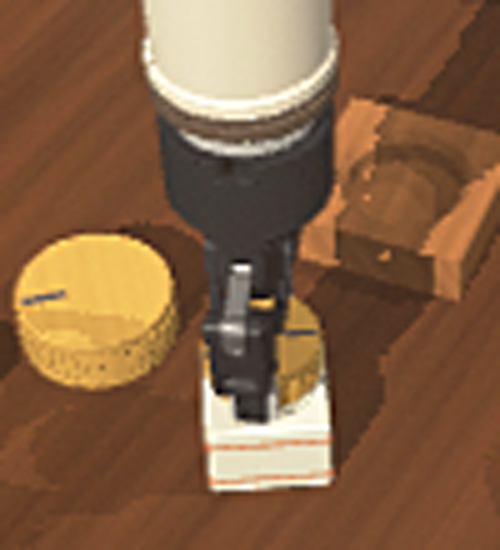

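Request:
servo_tool --steps '[{"ax":0,"ay":0,"az":0,"tx":0,"ty":0,"tz":0.4,"grip":0},{"ax":0,"ay":0,"az":0,"tx":0,"ty":0,"tz":1,"grip":0},{"ax":0,"ay":0,"az":0,"tx":0,"ty":0,"tz":2,"grip":0},{"ax":0,"ay":0,"az":0,"tx":0,"ty":0,"tz":3,"grip":0},{"ax":0,"ay":0,"az":0,"tx":0,"ty":0,"tz":4,"grip":0},{"ax":0,"ay":0,"az":0,"tx":0,"ty":0,"tz":5,"grip":0},{"ax":0,"ay":0,"az":0,"tx":0,"ty":0,"tz":6,"grip":0},{"ax":0,"ay":0,"az":0,"tx":0,"ty":0,"tz":7,"grip":0},{"ax":0,"ay":0,"az":0,"tx":0,"ty":0,"tz":7.6,"grip":0},{"ax":0,"ay":0,"az":0,"tx":0,"ty":0,"tz":8,"grip":0}]'

```text
time: 4.47
eef_pos: [0.5701, 0.0083, 0.1537]
ee_rot: [3.066, 0.682, 0.002]
wrist_force: [0.5, 0.4, -4.5]
opening: 0.0546
```

Request:
servo_tool --steps '[{"ax":0,"ay":0,"az":0,"tx":0,"ty":-0.6,"tz":0,"grip":0},{"ax":0,"ay":0,"az":-0.02,"tx":0.1,"ty":-2,"tz":0,"grip":0},{"ax":0,"ay":0,"az":-0.04,"tx":0.2,"ty":-4,"tz":0,"grip":0},{"ax":0,"ay":0,"az":-0.06,"tx":0.3,"ty":-6,"tz":0,"grip":0},{"ax":0,"ay":0,"az":-0.08,"tx":0.4,"ty":-8,"tz":0,"grip":0},{"ax":0,"ay":0,"az":-0.1,"tx":0.5,"ty":-10,"tz":0,"grip":0},{"ax":0,"ay":0,"az":-0.12,"tx":0.6,"ty":-12,"tz":0,"grip":0},{"ax":0,"ay":0,"az":-0.14,"tx":0.7,"ty":-14,"tz":0,"grip":0},{"ax":0,"ay":0,"az":-0.16,"tx":0.8,"ty":-16,"tz":0,"grip":0},{"ax":0,"ay":0,"az":-0.188,"tx":0.9,"ty":-17.5,"tz":0,"grip":0}]'

```text
time: 5.3
eef_pos: [0.5782, -0.1703, 0.1519]
ee_rot: [3.117, 0.384, -0.001]
wrist_force: [0.1, -0.3, -4.5]
opening: 0.0553
```

Request:
servo_tool --steps '[{"ax":0,"ay":0,"az":0,"tx":0,"ty":-1.5,"tz":0,"grip":0},{"ax":0,"ay":0,"az":0,"tx":0.1,"ty":-3,"tz":0,"grip":0},{"ax":0,"ay":0,"az":0,"tx":0.2,"ty":-4.5,"tz":0,"grip":0},{"ax":0,"ay":0,"az":0,"tx":0.3,"ty":-5.8,"tz":0,"grip":0},{"ax":0,"ay":0,"az":0,"tx":0.3,"ty":-6.6,"tz":0,"grip":0},{"ax":0,"ay":0,"az":0,"tx":0.3,"ty":-7,"tz":0,"grip":0},{"ax":0,"ay":0,"az":0,"tx":0.3,"ty":-7,"tz":0,"grip":0},{"ax":0,"ay":0,"az":0,"tx":0.3,"ty":-7,"tz":0,"grip":0},{"ax":0,"ay":0,"az":0,"tx":0.3,"ty":-7,"tz":0,"grip":0},{"ax":0,"ay":0,"az":0,"tx":0.3,"ty":-7,"tz":0,"grip":0}]'

```text
time: 6.13
eef_pos: [0.5818, -0.2353, 0.1524]
ee_rot: [-3.116, -0.394, -0.0]
wrist_force: [0.3, 0.4, -4.2]
opening: 0.0553
```

```bash
python3 -c "
from h import *
s=snap('scene','s4');t=snap('top','t4')
q=manip.sense();print(q['time'],q['joint_pos'].round(3),q['eef_pos'].round(4),q['ee_rot'].round(3),q['wrist_force'].round(1),q['opening'])
crop(s,150,200,270,360,4,'c4');crop(t,360,170,470,270,6,'c4t')"
```

```text
6.2333 [ 0.736  0.594 -0.542  1.688  0.36   0.961 -1.258] [ 0.5818 -0.2357  0.1524] [-3.117 -0.394 -0.   ] [ 0.2  0.7 -4.4] 0.05504882936308865
```

View pics/c4.png

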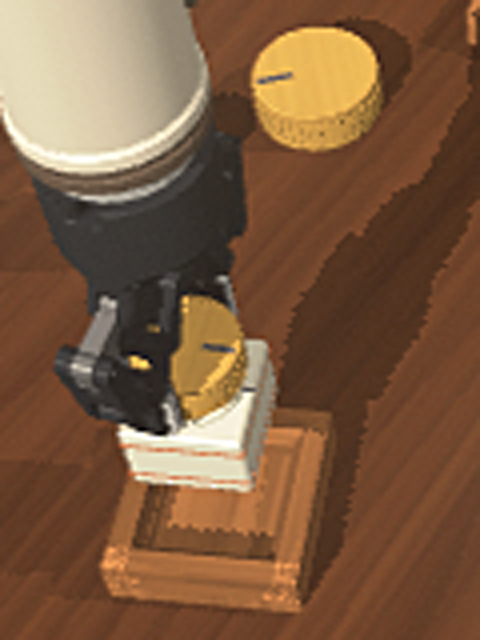

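View pics/c4t.png

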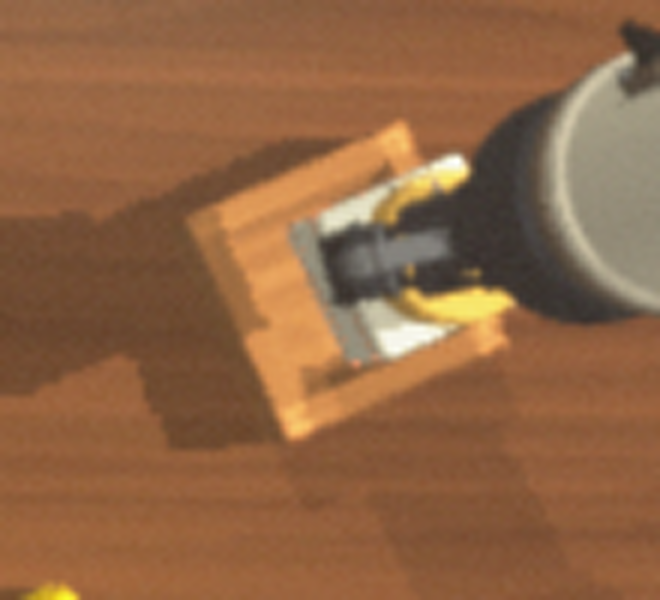

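Run:
```python
from h import *
for tag,box,k in(('s4',(165,240,265,360),5),('t4',(380,180,470,255),7)):
    s=load(tag);im=cv2.resize(s['image'][box[1]:box[3],box[0]:box[2],::-1],None,fx=k,fy=k,interpolation=cv2.INTER_CUBIC)
    def sq(c,yaw,h,z,col):
        a=np.radians(yaw+np.array([45,135,225,315]))
        p=np.array([proj(s,(c[0]+h*2**.5*np.cos(x),c[1]+h*2**.5*np.sin(x),z)) for x in a])
        p=((p-box[:2]+.5)*k-.5)
        cv2.polylines(im,[np.int32(np.round(p*8))],True,col,1,cv2.LINE_AA,3)
    c=(.5816,-.236)
    sq(c,25.2,.03,.1256,(255,0,0));sq(c,25.2,.03,.0796,(0,0,255))
    sq((.5817,-.2375),25.2,.05,.03,(0,255,0));sq((.5817,-.2375),25.2,.032,.012,(255,255,0));sq((.5817,-.2375),25.2,.038,.03,(255,0,255))
    cv2.imwrite(f'pics/o_{tag}.png',im)
```

```text
(no output)
```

View pics/o_s4.png

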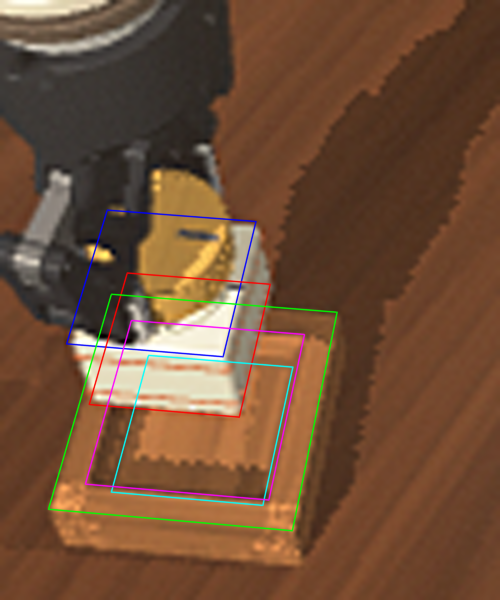

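View pics/o_t4.png

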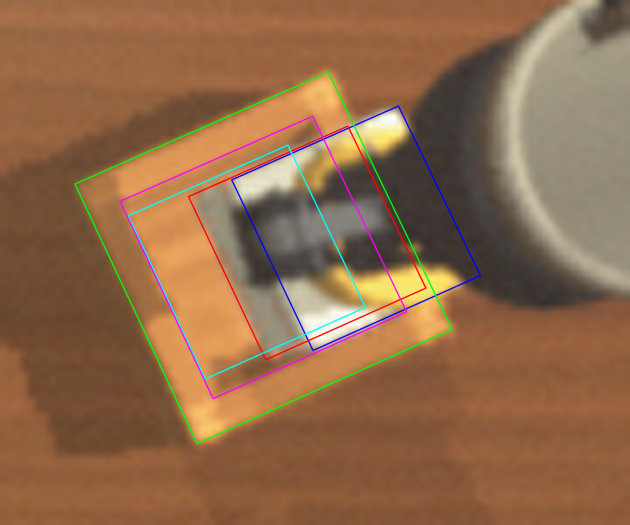

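Top view: the overlay of the predicted jar (60 mm square) and the stand fits within about 1–2 mm and 1°. Now lowering.

Request:
servo_tool --steps '[{"ax":0,"ay":0,"az":0,"tx":0,"ty":-0.15,"tz":-0.8,"grip":0},{"ax":0,"ay":0,"az":0,"tx":0,"ty":-0.15,"tz":-1.8,"grip":0},{"ax":0,"ay":0,"az":0,"tx":0,"ty":-0.15,"tz":-2.8,"grip":0},{"ax":0,"ay":0,"az":0,"tx":0,"ty":-0.15,"tz":-3.7,"grip":0},{"ax":0,"ay":0,"az":0,"tx":0,"ty":-0.15,"tz":-4.4,"grip":0},{"ax":0,"ay":0,"az":0,"tx":0,"ty":-0.15,"tz":-4.8,"grip":0},{"ax":0,"ay":0,"az":0,"tx":0,"ty":-0.15,"tz":-5.1,"grip":0},{"ax":0,"ay":0,"az":0,"tx":0,"ty":-0.15,"tz":-5.4,"grip":0},{"ax":0,"ay":0,"az":0,"tx":0,"ty":-0.15,"tz":-5.6,"grip":0},{"ax":0,"ay":0,"az":0,"tx":0,"ty":-0.15,"tz":-5.8,"grip":0}]'

```text
time: 7.07
eef_pos: [0.5819, -0.2382, 0.0944]
ee_rot: [3.117, 0.391, 0.001]
wrist_force: [-0.3, -0.0, -3.9]
opening: 0.0553
```

Request:
servo_tool --steps '[{"ax":0,"ay":0,"az":0,"tx":0,"ty":0,"tz":-0.1,"grip":0},{"ax":0,"ay":0,"az":0,"tx":0,"ty":0,"tz":-0.2,"grip":0},{"ax":0,"ay":0,"az":0,"tx":0,"ty":0,"tz":-0.3,"grip":0},{"ax":0,"ay":0,"az":0,"tx":0,"ty":0,"tz":-0.4,"grip":0},{"ax":0,"ay":0,"az":0,"tx":0,"ty":0,"tz":-0.5,"grip":0},{"ax":0,"ay":0,"az":0,"tx":0,"ty":0,"tz":-0.6,"grip":0},{"ax":0,"ay":0,"az":0,"tx":0,"ty":0,"tz":-0.7,"grip":0},{"ax":0,"ay":0,"az":0,"tx":0,"ty":0,"tz":-0.8,"grip":0},{"ax":0,"ay":0,"az":0,"tx":0,"ty":0,"tz":-0.8,"grip":0},{"ax":0,"ay":0,"az":0,"tx":0,"ty":0,"tz":-0.8,"grip":0}]'

```text
time: 7.9
eef_pos: [0.5816, -0.2381, 0.0862]
ee_rot: [-3.117, -0.391, 0.0]
wrist_force: [-0.6, 0.1, -4.2]
opening: 0.0548
```

```bash
python3 -c "
from h import *
q=manip.sense();print(q['time'],q['joint_pos'].round(3),q['eef_pos'].round(4),q['ee_rot'].round(3),q['wrist_force'].round(1),q['ft_torque'].round(2),q['opening'])"
```

```text
7.9 [ 0.71   0.679 -0.502  1.719  0.413  0.851 -1.295] [ 0.5816 -0.2381  0.0862] [-3.117 -0.391  0.   ] [-0.6  0.1 -4.2] [-0.01  0.04  0.02] 0.05478973371577893
```

Request:
servo_tool --steps '[{"ax":0,"ay":0,"az":0,"tx":0,"ty":0,"tz":-0.05,"grip":0},{"ax":0,"ay":0,"az":0,"tx":0,"ty":0,"tz":-0.1,"grip":0},{"ax":0,"ay":0,"az":0,"tx":0,"ty":0,"tz":-0.15,"grip":0},{"ax":0,"ay":0,"az":0,"tx":0,"ty":0,"tz":-0.2,"grip":0},{"ax":0,"ay":0,"az":0,"tx":0,"ty":0,"tz":-0.22,"grip":0},{"ax":0,"ay":0,"az":0,"tx":0,"ty":0,"tz":-0.22,"grip":0},{"ax":0,"ay":0,"az":0,"tx":0,"ty":0,"tz":-0.22,"grip":0},{"ax":0,"ay":0,"az":0,"tx":0,"ty":0,"tz":-0.22,"grip":0},{"ax":0,"ay":0,"az":0,"tx":0,"ty":0,"tz":-0.22,"grip":0},{"ax":0,"ay":0,"az":0,"tx":0,"ty":0,"tz":-0.22,"grip":0}]'

```text
time: 8.73
eef_pos: [0.5817, -0.2381, 0.0848]
ee_rot: [3.117, 0.391, 0.0]
wrist_force: [-3.9, 2.2, 4.6]
opening: 0.0554
```

Run:
```python
from h import *
q=manip.sense();print(q['time'],q['joint_pos'].round(3),q['eef_pos'].round(4),q['ee_rot'].round(3),q['wrist_force'].round(1),q['ft_torque'].round(2),q['opening'])
snap('scene','s5');snap('top','t5')
for tag,box,k in(('s5',(165,240,265,360),5),('t5',(380,180,470,255),7)):
    s=load(tag);im=cv2.resize(s['image'][box[1]:box[3],box[0]:box[2],::-1],None,fx=k,fy=k,interpolation=cv2.INTER_CUBIC)
    cv2.imwrite(f'pics/o_{tag}.png',im)
```

```text
8.7333 [ 0.709  0.68  -0.501  1.719  0.415  0.849 -1.297] [ 0.5817 -0.2381  0.0848] [3.117 0.391 0.   ] [-3.9  2.2  4.6] [ 0.26  0.68 -0.01] 0.05539169003659191
```

View pics/o_s5.png

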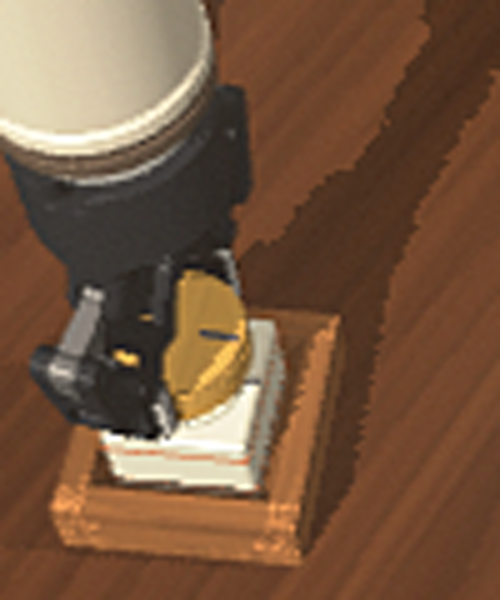

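View pics/o_t5.png

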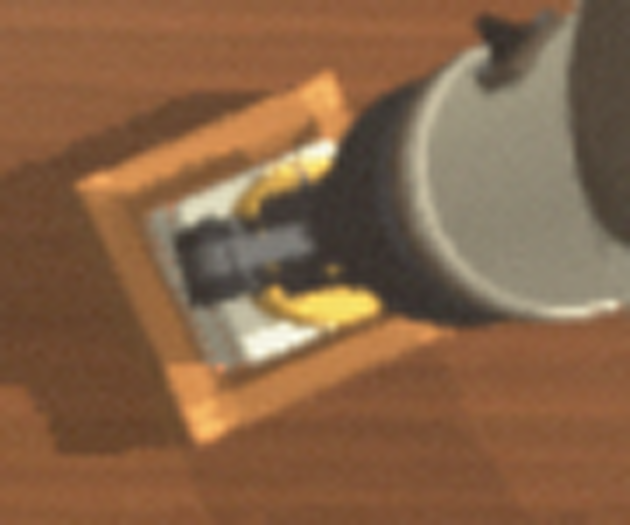

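The jar is seated: the TCP dropped exactly 12 mm relative to the counter and the wrist load moved from −4.4 to +4.6 N. The crops show the body sunk in the recess and square with it. Now I'll unscrew.

Request:
servo_tool --steps '[{"ax":0,"ay":0,"az":0,"tx":0,"ty":0,"tz":0,"grip":0},{"ax":0,"ay":0,"az":0.04,"tx":0,"ty":0,"tz":0,"grip":0},{"ax":0,"ay":0,"az":0.1,"tx":0,"ty":0,"tz":0,"grip":0},{"ax":0,"ay":0,"az":0.16,"tx":0,"ty":0,"tz":0,"grip":0},{"ax":0,"ay":0,"az":0.22,"tx":0,"ty":0,"tz":0,"grip":0},{"ax":0,"ay":0,"az":0.28,"tx":0,"ty":0,"tz":0,"grip":0},{"ax":0,"ay":0,"az":0.34,"tx":0,"ty":0,"tz":0,"grip":0},{"ax":0,"ay":0,"az":0.4,"tx":0,"ty":0,"tz":0,"grip":0},{"ax":0,"ay":0,"az":0.46,"tx":0,"ty":0,"tz":0,"grip":0},{"ax":0,"ay":0,"az":0.5,"tx":0,"ty":0,"tz":0,"grip":0}]' --newtons 80

```text
time: 9.67
eef_pos: [0.5829, -0.2385, 0.085]
ee_rot: [2.921, 1.153, 0.004]
wrist_force: [-1.3, 0.6, 3.5]
opening: 0.0545
```

Run:
```python
from h import *
q=manip.sense();print(q['time'],q['joint_pos'].round(3),q['eef_pos'].round(4),q['ee_rot'].round(3),q['wrist_force'].round(1),q['ft_torque'].round(2),q['opening'])
snap('scene','s6');snap('top','t6')
for tag,box,k in(('s6',(165,240,265,360),5),('t6',(380,180,470,255),7)):
    s=load(tag);im=cv2.resize(s['image'][box[1]:box[3],box[0]:box[2],::-1],None,fx=k,fy=k,interpolation=cv2.INTER_CUBIC)
    cv2.imwrite(f'pics/o_{tag}.png',im)
```

```text
9.6667 [ 0.788  0.712 -0.616  1.715  0.513  0.878 -0.867] [ 0.5829 -0.2385  0.085 ] [2.921 1.153 0.004] [-1.3  0.6  3.5] [ 0.03  0.14 -0.16] 0.054540490631877735
```

View pics/o_s6.png

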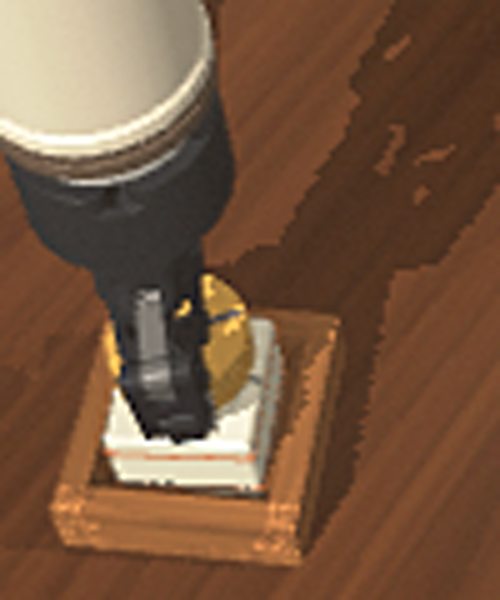

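View pics/o_t6.png

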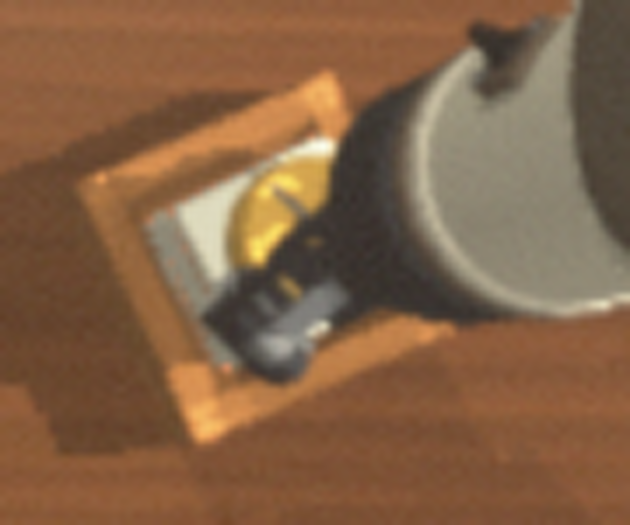

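The tick moved with the fingers, now at scene crop (225,315), and the jar is still square in the recess. I'll turn the remaining 29° or so.

Request:
servo_tool --steps '[{"ax":0,"ay":0,"az":0.05,"tx":0,"ty":0,"tz":0,"grip":0},{"ax":0,"ay":0,"az":0.11,"tx":0,"ty":0,"tz":0,"grip":0},{"ax":0,"ay":0,"az":0.17,"tx":0,"ty":0,"tz":0,"grip":0},{"ax":0,"ay":0,"az":0.23,"tx":0,"ty":0,"tz":0,"grip":0},{"ax":0,"ay":0,"az":0.29,"tx":0,"ty":0,"tz":0,"grip":0},{"ax":0,"ay":0,"az":0.35,"tx":0,"ty":0,"tz":0,"grip":0},{"ax":0,"ay":0,"az":0.41,"tx":0,"ty":0,"tz":0,"grip":0},{"ax":0,"ay":0,"az":0.47,"tx":0,"ty":0,"tz":0,"grip":0},{"ax":0,"ay":0,"az":0.51,"tx":0,"ty":0,"tz":0,"grip":0},{"ax":0,"ay":0,"az":0.51,"tx":0,"ty":0,"tz":0,"grip":0}]'

```text
time: 10.6
eef_pos: [0.5833, -0.2382, 0.086]
ee_rot: [2.536, 1.85, 0.004]
wrist_force: [-1.5, 1.5, 10.6]
opening: 0.0545
```

Run:
```python
from h import *
q=manip.sense();print(q['time'],q['joint_pos'].round(3),q['eef_pos'].round(4),q['ee_rot'].round(3),q['wrist_force'].round(1),q['ft_torque'].round(2),q['opening'])
snap('scene','s7')
for tag,box,k in(('s7',(165,240,265,360),5),):
    s=load(tag);im=cv2.resize(s['image'][box[1]:box[3],box[0]:box[2],::-1],None,fx=k,fy=k,interpolation=cv2.INTER_CUBIC)
    cv2.imwrite(f'pics/o_{tag}.png',im)
```

```text
10.6 [ 0.862  0.75  -0.73   1.712  0.61   0.917 -0.428] [ 0.5833 -0.2382  0.086 ] [2.536 1.85  0.004] [-1.5  1.5 10.6] [0.27 0.42 0.08] 0.05447062870090209
```

View pics/o_s7.png

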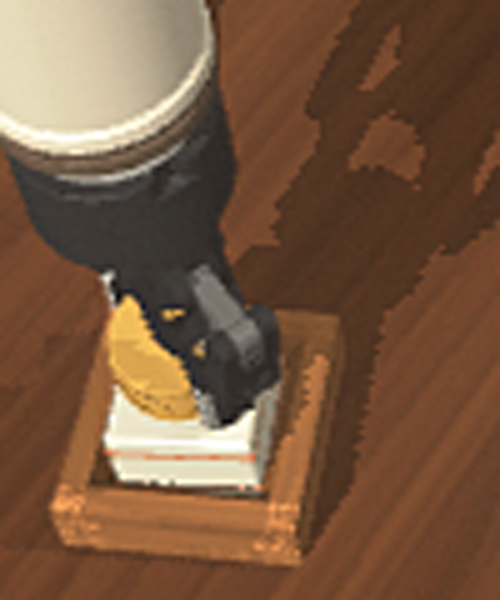

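The wrist force rose from 3.5 to 10.6 N at 58° and the torque vanished, so the threads have let go. Lifting straight up.

Request:
servo_tool --steps '[{"ax":0,"ay":0,"az":0,"tx":0,"ty":0,"tz":0.3,"grip":0},{"ax":0,"ay":0,"az":0,"tx":0,"ty":0,"tz":0.7,"grip":0},{"ax":0,"ay":0,"az":0,"tx":0,"ty":0,"tz":1.2,"grip":0},{"ax":0,"ay":0,"az":0,"tx":0,"ty":0,"tz":1.7,"grip":0},{"ax":0,"ay":0,"az":0,"tx":0,"ty":0,"tz":2.2,"grip":0},{"ax":0,"ay":0,"az":0,"tx":0,"ty":0,"tz":2.7,"grip":0},{"ax":0,"ay":0,"az":0,"tx":0,"ty":0,"tz":3.2,"grip":0},{"ax":0,"ay":0,"az":0,"tx":0,"ty":0,"tz":3.7,"grip":0},{"ax":0,"ay":0,"az":0,"tx":0,"ty":0,"tz":4.1,"grip":0},{"ax":0,"ay":0,"az":0,"tx":0,"ty":0,"tz":4.3,"grip":0}]'

```text
time: 11.48
eef_pos: [0.5819, -0.2383, 0.1279]
ee_rot: [2.538, 1.85, 0.001]
wrist_force: [0.2, 0.3, -0.9]
opening: 0.0545
```

Request:
servo_tool --steps '[{"ax":0,"ay":0,"az":0,"tx":0,"ty":0,"tz":0,"grip":0},{"ax":0,"ay":0,"az":0,"tx":0,"ty":0,"tz":0,"grip":0},{"ax":0,"ay":0,"az":0,"tx":0,"ty":0,"tz":0,"grip":0},{"ax":0,"ay":0,"az":0,"tx":0,"ty":0,"tz":0,"grip":0},{"ax":0,"ay":0,"az":0,"tx":0,"ty":0,"tz":0,"grip":0},{"ax":0,"ay":0,"az":0,"tx":0,"ty":0,"tz":0,"grip":0},{"ax":0,"ay":0,"az":0,"tx":0,"ty":0,"tz":0,"grip":0},{"ax":0,"ay":0,"az":0,"tx":0,"ty":0,"tz":0,"grip":0},{"ax":0,"ay":0,"az":0,"tx":0,"ty":0,"tz":0,"grip":0},{"ax":0,"ay":0,"az":0,"tx":0,"ty":0,"tz":0,"grip":0}]'

```text
time: 12.32
eef_pos: [0.5816, -0.2382, 0.1271]
ee_rot: [-2.539, -1.851, -0.0]
wrist_force: [-0.9, 1.0, -0.6]
opening: 0.0545
```

Run:
```python
from h import *
snap('scene','s8');snap('top','t8')
q=manip.sense();print(q['time'],q['dq'].round(3),q['eef_pos'].round(4),q['ee_rot'].round(3),q['wrist_force'].round(1),q['ft_torque'].round(2),q['opening'])
for tag,box,k in(('s8',(165,240,265,360),5),('t8',(380,180,470,255),7)):
    s=load(tag);im=cv2.resize(s['image'][box[1]:box[3],box[0]:box[2],::-1],None,fx=k,fy=k,interpolation=cv2.INTER_CUBIC)
    cv2.imwrite(f'pics/o_{tag}.png',im)
```

```text
12.4167 [-0.001 -0.001  0.001 -0.001 -0.001 -0.001  0.001] [ 0.5816 -0.2382  0.1271] [2.539 1.851 0.   ] [-0.1  0.4 -0.8] [0.02 0.01 0.03] 0.05411841962344296
```

View pics/o_s8.png

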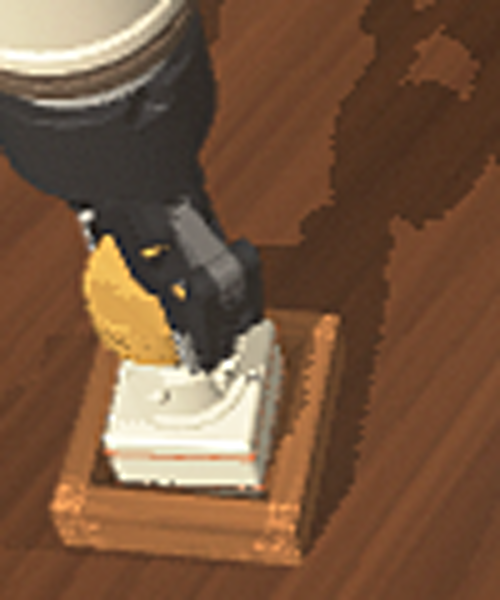

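View pics/o_t8.png

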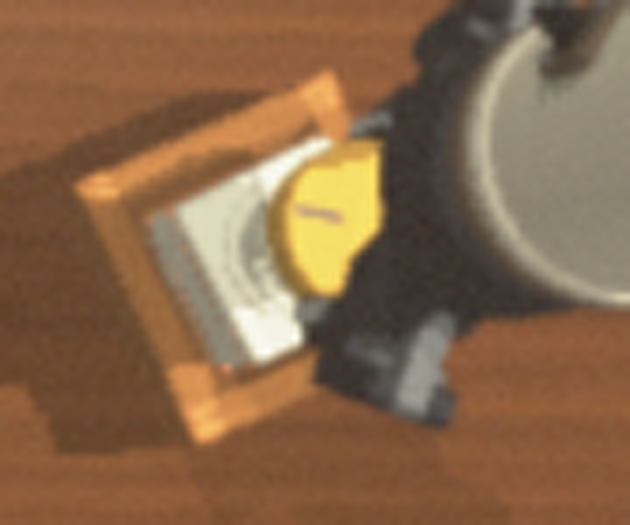

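View pics/s8.png

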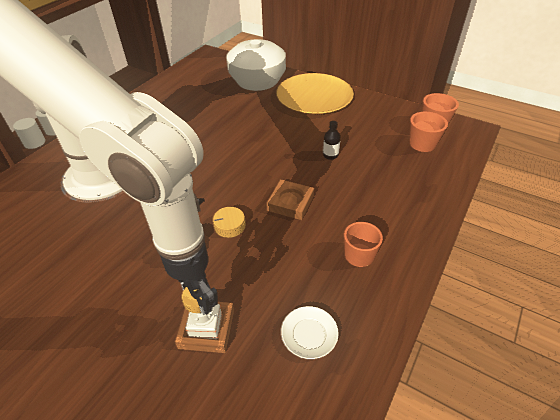

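The lid is held level above the open jar: in the scene crop the lid is at (130,300) and the open neck at (190,390). The load of about −0.8 N is the lid's weight alone. The jar hasn't shifted in the stand and the bystanders haven't moved. Handing in.

```bash
python3 -c "
from h import *
print(manip.hand_in())"
```

```text
the job is handed in; nothing more can be done
None
```

I seated the white square jar in the square-recess stand with its lid on, and the lid is now off and held just above the open jar. I handed the job in at about 12.4 s; the hand-in reports no verdict.

- **Seating:** I carried the jar by its lid, turned it about 11° clockwise to match the stand, and lowered it. The TCP stopped 12 mm higher than when the jar stood on the counter, which is the recess floor. The wrist load went from −4.4 to +4.6 N as the jar touched down.
- **Unscrewing:** I turned the lid 58° anticlockwise. The jar did not turn visibly, and at the end the upward force rose to 10.6 N with almost no torque left, so the threads had let go.
- **Last checks:** the lid is lifted about 42 mm from closed, leaving roughly 19 mm of air above the seal. The TCP is within about 1 mm of the stand centre I measured from the top camera. The wrist carries about 0.8 N, the lid's weight, and the arm is still and level. The pictures show the jar still seated and the pot, dish and bottle where they started.

**Disagreement:** the two cameras differed by about 3 mm on where the stand and jar are. I mostly followed the top camera, and the jar went in without scraping. No check failed.

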